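Open the wide utility box on the laundry worktop

ROBOT

A 6-joint arm with a two-finger parallel gripper is mounted at the origin on the work surface. World frame = base frame: x ahead of the robot, y to its left, z up, the work surface at z = 0. Lengths are in m, angles in rad, forces in N, time in s.
With the tool pointing down it reaches from about 0.25 to 0.775 m from the base axis. Payload 4 kg.
Tool frame: the origin (TCP) lies at the very end of the fingers, on their centre line; the grasp point (between the pads) lies 19 mm behind it (robot.tcp_to_grasp is the distance from the TCP to the grasp point, in m); z points along the fingers, y is the line along which they close (so a half turn about z gives the same grasp; the last joint's range is limited). The gripper opens to 94 mm and grips with 3 to 60 N. Pads are 16 mm wide; open, the fingers measure 119 mm over their backs; the gripper's body (75 mm by 177 mm) begins 78 mm behind the grasp point.
Start: joints at [1.167, 0.087, 1.371, -0, 1.684, -0.103], TCP at [0.163, 0.525, 0.206] pointing down, gripper open.
Joint ranges: [-3.1, 3.1], [-0.76, 2.03], [0.27, 2.55], [-1.08, 4.22], [0.17, 2.65], [-2.57, 2.57]. Speed limits (rad/s): [2.79, 2.79, 3.14, 3.14, 3.14, 3.14].

INTERFACE

Orientations are given as [roll, pitch, yaw] about the fixed x, y, z axes, in that order (R = Rz(yaw) Ry(pitch) Rx(roll)).
In Python, from bench import robot, optics, get_obs gives the robot as it stands (robot), with the cameras (optics) and the readings as plain functions.
- The arm moves only by the tool nudge_tcp, called after ">>>" as name(argument=value, ...) on one line, values as JSON. Schema: {"type":"object","properties":{"moves":{"type":"array","items":{"type":"object","properties":{"finger_gap":{"type":"number"},"pos":{"type":"array","items":{"type":"number"},"minItems":3,"maxItems":3},"turn":{"type":"number"}},"additionalProperties":false,"required":["finger_gap"]},"minItems":1,"maxItems":20},"only":{"type":"string"},"quiet":{"type":"boolean"},"lines":{"type":"string"}},"required":["moves"],"additionalProperties":false}. moves is a list of rows, 1 to 20 of them, each an object with the fields finger_gap (the finger opening in m), pos (a list: dx, dy, dz in m), turn (a turn about the tool's z in rad); a field left out counts as zero (the opening has to be given); each row shifts and turns the commanded pose from where the row before left it, along the tool's axes as they then stand; what a row does not reach is not made up. A row lasts 1/12 s, in which the tool goes at most 0.0417 m and 0.125 rad, less where a joint would pass 70% of its speed; a pose out of reach is approached as far as the arm can. The fingers move at their own pace and stop on an object; the grip force is fixed at half the most. Time passes only in rows, so rows that do not move let the fingers close. The tool returns the time, the measured TCP pose, the force, the opening and the grip force at its end. only (a regular expression) keeps the lines of the reply that match it, lines (a string "A,B") keeps lines A to B, and quiet returns only ok. Input that does not fit is refused with a message, and nothing moves.
- get_obs(): the state, without advancing time (a new reading comes with each control period).
- optics.snapshot(name): name is "scene" or "top"; returns a dict with "color" (384x512x3 uint8, blue, green, red), "fx", "fy", "cx", "cy" (pixels), "extrinsics" (4x4, takes a point from world to camera coordinates). Camera axes: x right, y down, z forward; pixel columns grow to the right and rows downward; lengths in m; the calibration is good to about 2 mm. A picture is of the moment at which its call begins. There is no depth.
- robot.close_job(): hands the job in; it is judged then, once.
The state is a dict: "time": time; "joint_positions": joint angles; "qvel": joint speeds; "joint_torque": joint torques, N m; "tool_pos": TCP position; "ee_rot": TCP orientation; "wrist_force": force on the tool from outside, world axes, zero at the start; "wrist_torque": the same for the moment, N m; "width": finger opening in m; "finger_force": force on a finger pad.
Only numpy, scipy, OpenCV 4.12 (cv2) and the standard library are available. Lean on these libraries where they do the work, as an engineer would, in place of code of your own. Each camera call takes 0.05 s, during which the arm holds its last target. There are 200 camera calls.

TASK

Open the wide black utility box on the laundry worktop: pull up the steel paddle handle recessed in its lid so that the latch trips, and raise the lid until it stands open by itself, well past 45 degrees. Then let go, and leave the narrow box shut.

Things in the scene. Friction and masses are not known exactly. Their poses are not given: they have to be found in the camera images.
- wide_box: Wide one of two black metal utility boxes: 260 mm deep (its x), 300 wide (y), 140 high plus 6 mm lid. Stands fast. Origin: underside centre; x from its front (robot side) to its back, z up. All mm below are in this frame, lid shut. Lid hinge: line along y at x 130, z 140. Lid has a steel-rimmed dish open above, x -122 to -22, y -62 to 62, floor z 104, with the paddle in it.
- wide_lid (a joint): Angle of the wide box's lid about its back hinge, rad: 0 shut, grows as the front edge rises, stop at 1.3. Held shut by the latch until the paddle is pulled. Friction hinge: the lid stays where it is left; raising it takes about 8 to 12 N at the paddle's lip, which can be held all the way up.
- wide_paddle (a joint): Angle of the steel paddle, rad: 0 flat in the dish, grows as its front lip is pulled up, stop 0.5; latch free beyond about 0.2; sprung shut (3 to 6 N at the lip). Pivot: line along y at x -40, z 136. Lip: block 16 (x) by 40 (y) by 16 mm (z), centre x -92, y 0, z 136 when flat; its ends (facing +y, -y) can be pinched from above; 24 mm free below it, 22 mm in front of it.
- narrow_lid (a joint): Angle of the lid of the other, narrow box, rad: 0 shut. Same depth, height, look and paddle, but only 180 mm wide; it stands to the left or right of the wide box and must stay shut.

How it is judged:
By the outcome, as a careful person would: the job done as asked, in the order asked, and still so for the second after the job is handed in, with the robot touching nothing.
It also fails if it takes over 35 s, if anything falls off the work surface, if the arm or the gripper's body presses on something with over 40 N, if the wrist force passes 120 N, or if a joint passes its speed limit or range.

## Working session

There is one attempt and no reset: what is moved stays moved. The work goes in short steps, Python scripts to look and compute and a tool call to move; the robot and the scene stay as the last step left them, time stands still between calls to the robot, and variables do not carry over. Pictures are saved under pics/ and viewed, at most 10 in all, crops included, and the job is handed in when it is done.

```bash
ls; mkdir -p pics
```

Run:
```python
from bench import robot, optics, get_obs
import cv2
for n in("scene","top"):
    s=optics.snapshot(n);cv2.imwrite(f"pics/{n}0.png",s["color"]);print(n,s["fx"],s["fy"],s["cx"],s["cy"],s["extrinsics"])
o=get_obs();print(o["time"],o["tool_pos"],o["ee_rot"],o["width"])
```

```text
bench.py
pics
scene 436.6191650925978 436.6191650925978 252.8318452619975 194.8543572207504 [[ 0.70872428 -0.70548277 -0.00198666 -0.42527695]
 [-0.67322386 -0.67546995 -0.30084877  0.43284105]
 [ 0.2109017   0.21455629 -0.95366979  0.99083447]
 [ 0.          0.          0.          1.        ]]
top 457.2358408552976 457.2358408552976 264.62562877464205 194.1029201921259 [[-0.0169472  -0.9998497   0.00365631 -0.01313155]
 [-0.98069597  0.01590987 -0.19489045  0.64111614]
 [ 0.19480299 -0.00688857 -0.9808182   0.86976694]
 [ 0.          0.          0.          1.        ]]
0.1 [0.16278768 0.52484414 0.20443004] [-3.13963178e+00 -1.61977020e-04  2.84076900e+00] 0.09399354325755169
```

View pics/scene0.png

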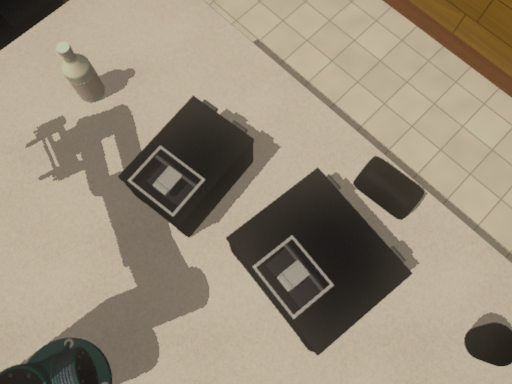

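View pics/top0.png

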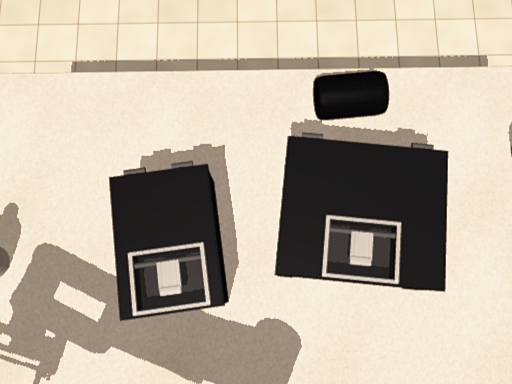

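The wide box is the right one: in the top view its rim is centred near (362,250) and its lip is the light block near (361,248). I'll cast the rim and lip contours onto planes at their heights from both views.

Create h.py:
```python
import cv2,numpy as np
from bench import robot, optics, get_obs
def cast(s,p,z):
    E=s["extrinsics"];p=np.atleast_2d(p).astype(float)
    d=np.c_[(p[:,0]-s["cx"])/s["fx"],(p[:,1]-s["cy"])/s["fy"],np.ones(len(p))]@E[:3,:3]
    c=-E[:3,:3].T@E[:3,3]
    return c+d*((z-c[2])/d[:,2])[:,None]
```

Run:
```python
from h import *
for n,pt in(("top",(362,250)),("scene",(292,276))):
    s=optics.snapshot(n);g=cv2.cvtColor(s["color"],cv2.COLOR_BGR2GRAY)
    N,L,st,ce=cv2.connectedComponentsWithStats((g>90).astype(np.uint8))
    for i in range(1,N):
        if st[i,4]>100 and np.hypot(*(ce[i]-pt))<40:
            c=cv2.findContours((L==i).astype(np.uint8),0,1)[0][0][:,0]
            w={}
            for z in(.136,.144,.146):
                q=cast(s,c,z)[:,:2].astype(np.float32)*1000
                print(n,st[i],z,cv2.minAreaRect(q))
    m=np.zeros_like(g)
    x,y=pt;print(g[y-40:y+41:4,x-48:x+49:4])
```

```text
top [ 322  215   80   69 2075] 0.136 ((521.6278686523438, -199.5609130859375), (140.5052032470703, 114.4778823852539), 83.39988708496094)
top [ 322  215   80   69 2075] 0.144 ((521.03369140625, -197.82977294921875), (139.17037963867188, 113.3902816772461), 83.39988708496094)
top [ 322  215   80   69 2075] 0.146 ((520.8851928710938, -197.39695739746094), (138.83670043945312, 113.11837768554688), 83.39981079101562)
[[ 28  29  28  31  28  29  28  28  28  28  27  29  27  27  28  29  28  28
   28  26  26  27  28  28  28]
 [ 29  28  29  55  43  35  23  21  25  26  28  28  28  27  27  28  28  29
   26  28  27  28  26  27  27]
 [ 30  30  28 191 181 199 219 217 217 216 189 154 120  84  44  33  22  21
   23  26  27  27  28  27  28]
 [ 31  30  29 211  76  24  28  23  25  27  44  61  86 155 177 192 215 217
  214 217 191 156  24  26  29]
 [ 29  31  28 209  67  53  47  58  46  36  36  36  36  33  28  24  29  25
   21  25  34 214  24  27  28]
 [ 30  31  29 210 105 109 107 104  98  88  94  59  57  44  52  53  53  45
   44  36  16 214  23  27  29]
 [ 31  30  29 215  53  59  57  58  54  58 202 206 211
[... 3836 characters left out ...]
96  54  52  63  61  60  58  58  56  56
   55 125 142  36  32  35  36]
 [180 180 179 181 180 178  59  55 147  59  52  52  61  60  59  58  57  57
  147 127  38  38  37  38  37]
 [182 177 179 180 182 180 177  53  55 156  54  52  50  61  60  58  58 150
   92  38  37  38  37  39  38]
 [180 180 180 179 177 177 176 168  53  56 148  54  51  50  61  56 153  53
   40  41  40  41  38  38  38]
 [182 178 180 180 179 176 177 174 126  52  96 117  53  52  77 155  48  43
   44  41  40  38  38  39  39]
 [180 177 179 179 177 176 176 179 179  71  52 140  69 129 157  46  46  45
   44  43  40  41  40  40  41]
 [181 179 178 179 178 181 180 178 173 179  52  54 154 139  50  47  47  44
   44  46  43  44  43  44  44]]
```

>>> nudge_tcp(moves=[{"finger_gap":0.06, "pos":[0, 0, -0.02], "turn":-0.093}, {"finger_gap":0.06, "pos":[0, 0, -0.02], "turn":-0.093}, {"finger_gap":0.06, "pos":[-0.021, -0.034, 0]}, {"finger_gap":0.06, "pos":[-0.021, -0.034, 0]}, {"finger_gap":0.06, "pos":[-0.021, -0.034, 0]}, {"finger_gap":0.06, "pos":[-0.021, -0.034, 0]}, {"finger_gap":0.06, "pos":[-0.021, -0.034, 0]}, {"finger_gap":0.06, "pos":[-0.021, -0.034, 0]}, {"finger_gap":0.06, "pos":[-0.021, -0.034, 0]}, {"finger_gap":0.06, "pos":[-0.021, -0.034, 0]}, {"finger_gap":0.06, "pos":[-0.021, -0.034, 0]}, {"finger_gap":0.06, "pos":[-0.021, -0.034, 0]}, {"finger_gap":0.06, "pos":[-0.021, -0.034, 0]}, {"finger_gap":0.06, "pos":[-0.021, -0.034, 0]}, {"finger_gap":0.06, "pos":[-0.021, -0.034, 0]}, {"finger_gap":0.06, "pos":[-0.021, -0.034, 0]}, {"finger_gap":0.06, "pos":[-0.021, -0.034, 0]}, {"finger_gap":0.06, "pos":[-0.021, -0.034, 0]}, {"finger_gap":0.06, "pos":[-0.021, -0.034, 0]}, {"finger_gap":0.06}])

```text
time: 1.87
tool_pos: [0.4527, -0.0954, 0.2438]
ee_rot: [-3.139, -0.002, 3.02]
wrist_force: [-0.5, 0.5, -0.4]
width: 0.0599
finger_force: 0.0
```

Add to h.py:
```python
c,s_=np.cos(.115),np.sin(.115)
UX=np.array([c,-s_]);UY=np.array([s_,c])
LIP=np.array([.5220,-.1970])-.020*UX
def todo(t=LIP,z=.117):
    o=get_obs();p=np.array(o["tool_pos"]);d=t-p[:2]
    print("t",o["time"],"pos",p.round(4),"rot",np.round(o["ee_rot"],3),"w",round(o["width"],4),"F",np.round(o["wrist_force"],1))
    print("tool dx dy dz",(-d@UX).round(4),(d@UY).round(4),(p[2]-z).round(4))
```

```bash
python3 -c "
from h import *
todo()"
```

```text
t 1.8667 pos [ 0.4527 -0.0954  0.2438] rot [-3.139e+00 -2.000e-03  3.020e+00] w 0.0599 F [-0.5  0.5 -0.4]
tool dx dy dz -0.0605 -0.093 0.1268
```

>>> nudge_tcp(moves=[{"finger_gap":0.06, "pos":[-0.02, -0.031, 0.01], "turn":-0.006}, {"finger_gap":0.06, "pos":[-0.02, -0.031, 0.01]}, {"finger_gap":0.06, "pos":[-0.02, -0.031, 0.02]}, {"finger_gap":0.06}, {"finger_gap":0.06}])

```text
time: 2.28
tool_pos: [0.4998, -0.1887, 0.2028]
ee_rot: [3.139, -0.006, 3.031]
wrist_force: [0.7, 1.0, 0.1]
width: 0.0599
finger_force: 0.0
```

Run:
```python
from h import *
todo()
a=optics.snapshot("top")["color"][150:330,240:480];b=optics.snapshot("scene")["color"][160:360,200:440]
cv2.imwrite("pics/a1.png",np.vstack([cv2.resize(a,(640,300)),cv2.resize(b,(640,300))]))
```

```text
t 2.2833 pos [ 0.4998 -0.1887  0.2028] rot [ 3.139 -0.006  3.031] w 0.0599 F [0.7 1.  0.1]
tool dx dy dz -0.003 -0.0057 0.0858
```

View pics/a1.png

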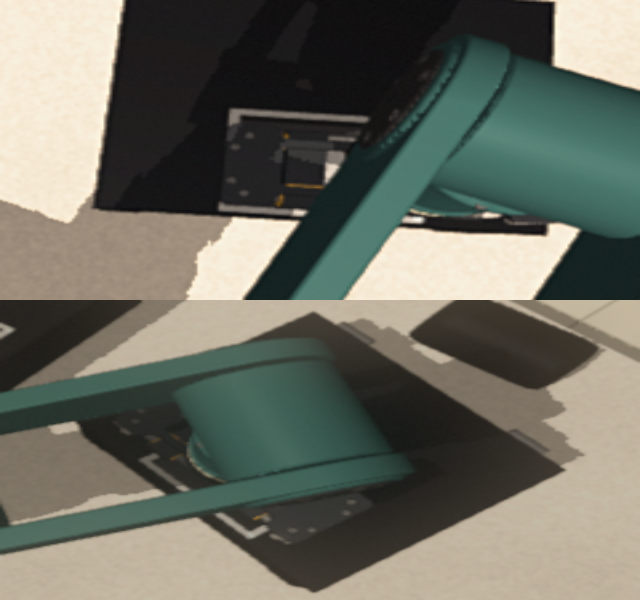

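The arm hides the fingers in both views (the dish is only partly visible around (290,160)), so I'll rely on the measurement and force readings. Correcting and going down.

>>> nudge_tcp(moves=[{"finger_gap":0.06, "pos":[-0.003, -0.006, 0], "turn":0.004}, {"finger_gap":0.06}, {"finger_gap":0.06}, {"finger_gap":0.06, "pos":[0, 0, 0.02]}, {"finger_gap":0.06, "pos":[0, 0, 0.02]}, {"finger_gap":0.06, "pos":[0, 0, 0.02]}, {"finger_gap":0.06}, {"finger_gap":0.06}])

```text
time: 3.05
tool_pos: [0.5023, -0.1941, 0.1452]
ee_rot: [3.141, -0.002, 3.029]
wrist_force: [0.4, 0.4, 0.2]
width: 0.06
finger_force: 0.0
```

```bash
python3 -c "
from h import *
todo()"
```

```text
t 3.05 pos [ 0.5023 -0.1941  0.1452] rot [ 3.141e+00 -2.000e-03  3.029e+00] w 0.06 F [0.4 0.4 0.2]
tool dx dy dz 0.0001 -0.0006 0.0282
```

>>> nudge_tcp(moves=[{"finger_gap":0.06, "pos":[0, -0.0005, 0.01]}, {"finger_gap":0.06, "pos":[0, 0, 0.01]}, {"finger_gap":0.06, "pos":[0, 0, 0.008]}, {"finger_gap":0.06}, {"finger_gap":0.06}, {"finger_gap":0.02}, {"finger_gap":0.02}, {"finger_gap":0.02}, {"finger_gap":0.02}, {"finger_gap":0.02}, {"finger_gap":0.02}, {"finger_gap":0.02}, {"finger_gap":0.02}])

```text
time: 4.13
tool_pos: [0.5034, -0.1938, 0.1181]
ee_rot: [3.139, 0.001, 3.03]
wrist_force: [0.9, 5.3, 1.7]
width: 0.0397
finger_force: 30.0
```

```bash
python3 -c "
from h import *
todo()"
```

```text
t 4.1333 pos [ 0.5034 -0.1938  0.1181] rot [3.139e+00 1.000e-03 3.030e+00] w 0.0397 F [0.9 5.3 1.7]
tool dx dy dz 0.0012 -0.001 0.0011
```

The lip is gripped (opening 39.7 mm). Next I'll pull it up along the paddle's arc.

>>> nudge_tcp(moves=[{"finger_gap":0.02, "pos":[0, 0, -0.005]}, {"finger_gap":0.02, "pos":[0, 0, -0.005]}, {"finger_gap":0.02, "pos":[-0.001, 0, -0.005]}, {"finger_gap":0.02, "pos":[-0.002, 0, -0.005]}, {"finger_gap":0.02, "pos":[-0.003, 0, -0.005]}, {"finger_gap":0.02}, {"finger_gap":0.02}])

```text
time: 4.72
tool_pos: [0.5072, -0.1942, 0.1407]
ee_rot: [3.138, -0.006, 3.029]
wrist_force: [-1.0, 5.5, -8.7]
width: 0.0399
finger_force: 30.0
```

```bash
python3 -c "
from h import *
todo()"
```

```text
t 4.7167 pos [ 0.5072 -0.1942  0.1407] rot [ 3.138 -0.006  3.029] w 0.0399 F [-1.   5.5 -8.7]
tool dx dy dz 0.005 -0.0011 0.0237
```

>>> nudge_tcp(moves=[{"finger_gap":0.02, "pos":[-0.0016, 0, -0.0107]}, {"finger_gap":0.02, "pos":[-0.0016, 0, -0.0107]}, {"finger_gap":0.02, "pos":[-0.0026, 0, -0.0105]}, {"finger_gap":0.02, "pos":[-0.0027, 0, -0.0105]}, {"finger_gap":0.02, "pos":[-0.0037, 0, -0.0102]}, {"finger_gap":0.02, "pos":[-0.0037, 0, -0.0102]}, {"finger_gap":0.02, "pos":[-0.0046, 0, -0.0098]}, {"finger_gap":0.02, "pos":[-0.0047, 0, -0.0097]}, {"finger_gap":0.02}, {"finger_gap":0.02}])

```text
time: 5.55
tool_pos: [0.5327, -0.1972, 0.2263]
ee_rot: [3.139, -0.004, 3.03]
wrist_force: [-4.4, 8.2, -3.3]
width: 0.0396
finger_force: 30.0
```

Run:
```python
from h import *
todo()
cv2.imwrite("pics/b.png",np.hstack([optics.snapshot(n)["color"][:,100:500] for n in("top","scene")]))
```

```text
t 5.55 pos [ 0.5327 -0.1972  0.2263] rot [ 3.139 -0.004  3.03 ] w 0.0396 F [-4.4  8.2 -3.3]
tool dx dy dz 0.0307 -0.001 0.1093
```

View pics/b.png

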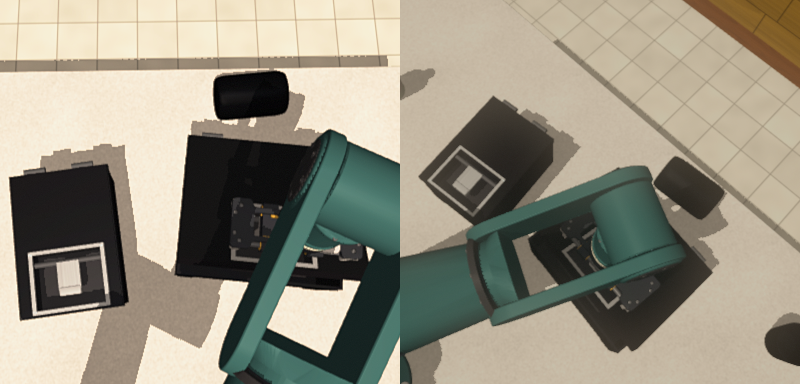

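The right-hand picture shows the gripper still on the paddle, and the wide lid's front edge has lifted (double edge near (320,280) on the left and (625,345) on the right). The narrow box is still shut. The lip is tracking the arc, so I'll continue.

>>> nudge_tcp(moves=[{"finger_gap":0.02, "pos":[-0.0056, 0.0005, -0.0093]}, {"finger_gap":0.02, "pos":[-0.0057, 0.0005, -0.0092]}, {"finger_gap":0.02, "pos":[-0.0065, 0, -0.0086]}, {"finger_gap":0.02, "pos":[-0.0065, 0, -0.0086]}, {"finger_gap":0.02, "pos":[-0.0074, 0, -0.008]}, {"finger_gap":0.02, "pos":[-0.0074, 0, -0.0079]}, {"finger_gap":0.02, "pos":[-0.0081, 0, -0.0072]}, {"finger_gap":0.02, "pos":[-0.0081, 0, -0.0072]}, {"finger_gap":0.02}, {"finger_gap":0.02}])

```text
time: 6.48
tool_pos: [0.5874, -0.2035, 0.2929]
ee_rot: [3.141, -0.004, 3.029]
wrist_force: [-5.3, 5.4, -3.6]
width: 0.0396
finger_force: 30.0
```

```bash
python3 -c "
from h import *
todo()"
```

```text
t 6.4833 pos [ 0.5874 -0.2035  0.2929] rot [ 3.141 -0.004  3.029] w 0.0396 F [-5.3  5.4 -3.6]
tool dx dy dz 0.0857 -0.001 0.1759
```

>>> nudge_tcp(moves=[{"finger_gap":0.02, "pos":[-0.0087, 0, -0.0063]}, {"finger_gap":0.02, "pos":[-0.0088, 0, -0.0063]}, {"finger_gap":0.02, "pos":[-0.0094, 0, -0.0055]}, {"finger_gap":0.02, "pos":[-0.0094, 0, -0.0054]}, {"finger_gap":0.02, "pos":[-0.0098, 0, -0.0045]}, {"finger_gap":0.02, "pos":[-0.0099, 0, -0.0044]}, {"finger_gap":0.02, "pos":[-0.0102, 0, -0.0035]}, {"finger_gap":0.02}, {"finger_gap":0.02}, {"finger_gap":0.02}])

```text
time: 7.32
tool_pos: [0.6534, -0.2111, 0.33]
ee_rot: [-3.141, -0.001, 3.029]
wrist_force: [-6.2, 4.3, -0.8]
width: 0.0384
finger_force: 30.0
```

Run:
```python
from h import *
todo();o=get_obs();print(np.round(o["joint_positions"],2))
cv2.imwrite("pics/c.png",np.hstack([optics.snapshot(n)["color"][:,100:500] for n in("top","scene")]))
```

```text
t 7.3167 pos [ 0.6534 -0.2111  0.33  ] rot [-3.141e+00 -1.000e-03  3.029e+00] w 0.0384 F [-6.2  4.3 -0.8]
tool dx dy dz 0.1521 -0.0011 0.213
[-0.39  0.43  0.7  -0.    2.01 -1.85]
```

View pics/c.png

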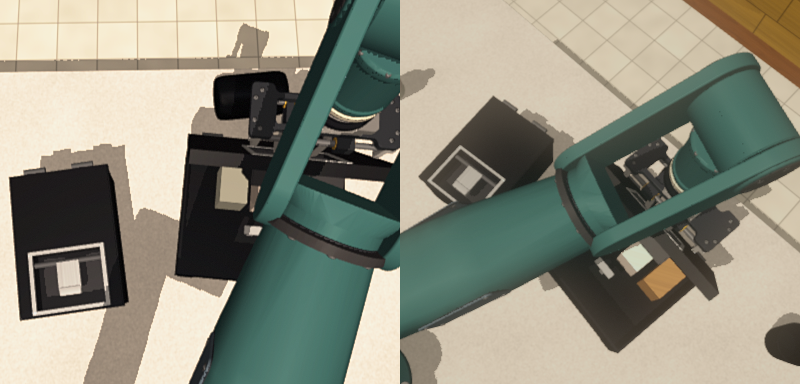

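The wide lid is up, with the box contents visible around (235,190) on the left and (650,275) on the right. The narrow box is shut. I'll release and go straight up.

>>> nudge_tcp(moves=[{"finger_gap":0.06}, {"finger_gap":0.06}, {"finger_gap":0.06}, {"finger_gap":0.06}, {"finger_gap":0.06}, {"finger_gap":0.06, "pos":[0, 0, -0.01]}, {"finger_gap":0.06, "pos":[0, 0, -0.01]}, {"finger_gap":0.06, "pos":[0, 0, -0.015]}, {"finger_gap":0.06, "pos":[0, 0, -0.015]}, {"finger_gap":0.06}, {"finger_gap":0.06}])

```text
time: 8.33
tool_pos: [0.6551, -0.212, 0.3781]
ee_rot: [-3.141, 0.003, 3.028]
wrist_force: [-0.4, 0.5, -0.3]
width: 0.0601
finger_force: 0.0
```

```bash
python3 -c "
from h import *
todo();print(np.round(get_obs()['joint_positions'],2))"
```

```text
t 8.3333 pos [ 0.6551 -0.212   0.3781] rot [-3.141e+00  3.000e-03  3.028e+00] w 0.0601 F [-0.4  0.5 -0.3]
tool dx dy dz 0.1539 -0.0004 0.2611
[-0.4   0.48  0.54 -0.    2.12 -1.85]
```

>>> nudge_tcp(moves=[{"finger_gap":0.06, "pos":[0, 0, -0.015]}, {"finger_gap":0.06, "pos":[0.003, 0, -0.015]}, {"finger_gap":0.06, "pos":[0.006, 0, -0.015]}, {"finger_gap":0.06, "pos":[0.006, 0, -0.01]}, {"finger_gap":0.06}, {"finger_gap":0.06}])

```text
time: 8.83
tool_pos: [0.6398, -0.21, 0.4322]
ee_rot: [-3.141, 0.001, 3.029]
wrist_force: [-0.2, -0.2, 0.5]
width: 0.0601
finger_force: 0.0
```

```bash
python3 -c "
from h import *
todo();print(np.round(get_obs()['joint_positions'],2))"
```

```text
t 8.8333 pos [ 0.6398 -0.21    0.4322] rot [-3.141e+00  1.000e-03  3.029e+00] w 0.0601 F [-0.2 -0.2  0.5]
tool dx dy dz 0.1385 -0.0006 0.3152
[-0.4   0.51  0.37  0.    2.26 -1.86]
```

>>> nudge_tcp(moves=[{"finger_gap":0.06, "pos":[0.015, 0, -0.005]}, {"finger_gap":0.06, "pos":[0.02, 0, -0.005]}, {"finger_gap":0.06, "pos":[0.03, 0, -0.005]}, {"finger_gap":0.06, "pos":[0.03, 0, 0]}, {"finger_gap":0.06, "pos":[0.03, 0, 0]}, {"finger_gap":0.06, "pos":[0.03, 0, 0]}, {"finger_gap":0.06, "pos":[0.03, 0, 0]}, {"finger_gap":0.06, "pos":[0.03, 0, 0]}, {"finger_gap":0.06, "pos":[0.03, 0, 0]}, {"finger_gap":0.06, "pos":[0.03, 0, 0]}, {"finger_gap":0.06}, {"finger_gap":0.06}])

```text
time: 9.83
tool_pos: [0.3656, -0.1787, 0.4466]
ee_rot: [-3.141, 0.001, 3.028]
wrist_force: [0.6, 0.2, -0.6]
width: 0.0599
finger_force: 0.0
```

Run:
```python
from h import *
todo()
cv2.imwrite("pics/d.png",np.hstack([optics.snapshot(n)["color"][:,100:500] for n in("top","scene")]))
```

```text
t 9.8333 pos [ 0.3656 -0.1787  0.4466] rot [-3.141e+00  1.000e-03  3.028e+00] w 0.0599 F [ 0.6  0.2 -0.6]
tool dx dy dz -0.1374 -0.0003 0.3296
```

View pics/d.png

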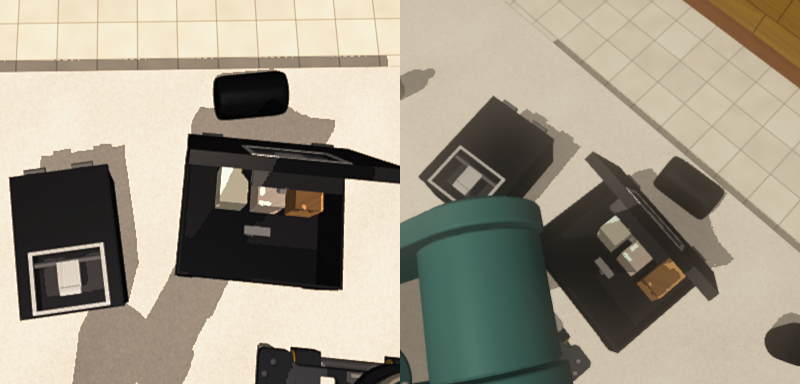

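The wide lid stands open and steep by itself (its edge runs from (190,150) to (400,170) on the left). The narrow box is shut and the arm is clear of everything, so I'll hand in.

```bash
python3 -c "
from bench import robot, optics, get_obs
print(robot.close_job())"
```

```text
the job is handed in; nothing more can be done
None
```

The wide box's lid stands open by itself at about 1.15 rad (66°, worked out from the gripper's path), the narrow box is still shut, the gripper has let go and is clear, and the job was handed in at about 10 s.

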